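Undo the left-hand clamp knob and take the scraper off the cake turntable

ROBOT

A 7-joint arm with a two-finger parallel gripper is mounted at the origin on the work surface. World frame = base frame: x ahead of the robot, y to its left, z up, the work surface at z = 0. Lengths are in m, angles in rad, forces in N, time in s.
With the tool pointing down it reaches from about 0.425 to 0.925 m from the base axis. Payload 6.8 kg.
Tool frame: the origin (TCP) lies at the very end of the fingers, on their centre line; the grasp point (between the pads) lies 19 mm behind it; z points along the fingers, y is the direction in which the jaws open and shut (so a half turn about z gives the same grasp; the last joint's range is limited). The gripper opens to 85 mm and grips with 20 to 120 N. Pads are 22 mm wide; open, the fingers measure 114 mm over their backs; the gripper's body (76 mm by 85 mm) begins 54 mm behind the grasp point. The pads swing forward as they close: fully open they stand 13 mm farther back than shut.
Start: joints at [1.202, 0.477, 0.022, 1.555, -0.011, 1.109, -0.083], TCP at [0.174, -0.652, 0.231] pointing down, gripper open.
Joint ranges: [-2.96, 2.96], [-0.34, 2.1], [-1.41, 1.46], [0.24, 2.44], [-1.37, 4.51], [0.17, 1.92], [-2.96, 2.96]. Speed limits (rad/s): [2.39, 2.39, 3.14, 3.14, 3.14, 3.14, 3.14].

INTERFACE

Orientations are given as a unit quaternion [w, x, y, z].
In Python, from station import bot gives the robot as it stands.
- The arm moves only by the tool move_arm, never from a script. Its argument "commands" is text: rows parted by semicolons, each of 7 numbers parted by spaces: the opening, from 0 (shut) to 1 (fully open), then the shift along the tool's x, y, z in cm, then the turn, a rotation vector about the tool's x, y, z in degrees. In form: gripper tx ty tz rx ry rz; .... A call has 1 to 12 rows; each row shifts and turns the commanded pose from where the row before left it, along the tool's axes as they then stand; what a row does not reach is not made up. A row lasts 1/12 s, in which the tool goes at most 41.7 mm and 7.16 degrees, less where a joint would pass 70% of its speed; a pose out of reach is approached as far as the arm can. A call with a gripper value outside its range is refused whole. The fingers move at their own pace and stop on an object; "force" is the grip in N (left out, the last holds). Time passes only in rows, so rows that do not move let the fingers close. It gives the time, the measured TCP pose, the force and the opening at its end, in the units of the state.
- bot.get_obs(): the state, without advancing time (a new reading comes with each control period).
- bot.read_camera(name): name is "scene" or "top"; returns a dict with "img" (420x560x3 uint8, red, green, blue), "K" (3x3 intrinsics, pixels), "rvec" (rotation vector, rad) and "tvec" (3), from world to camera coordinates, as OpenCV has them. Camera axes: x right, y down, z forward; pixel columns grow to the right and rows downward; lengths in m; the calibration is good to about 2 mm. A picture is of the moment at which its call begins. There is no depth.
- bot.hand_in(): hands the job in, once; it reports no verdict.
The state is a dict: "t": time; "q": joint angles; "joint_vel": joint speeds; "joint_torque": joint torques, N m; "eef_pos": TCP position; "tool_rot": TCP orientation; "contact_force": force on the tool from outside, world axes, zero at the start; "torque": the same for the moment, N m; "gripper_width": opening from 0.0 (shut) to 1.0 (fully open).
Only numpy, scipy, OpenCV 4.12 (cv2) and the standard library are available. Lean on these libraries where they do the work, as an engineer would, in place of code of your own. Each camera call takes 0.05 s, during which the arm holds its last target. There are 200 camera calls.

TASK

Take the side scraper off the cake turntable and hang it by its tang in the empty middle bay of the drying rack, between the other two. Its clamp knob has a left-hand thread, so undo it clockwise, a bit under half a turn, until the washer stands clear of the turned-up lips on the scraper's fork, then draw the scraper straight out along the arm; the knob stays on its stud, undone. Go gently: the arm is held on its column only by a light friction brake and must stay at the height and angle it is set to, and the other scrapers and the jars must be left where they are.

Things in the scene. Friction and masses are not known exactly. Their poses are not given: they have to be found in the camera images.
- knob_grip (a point): Centre of the clamp knob's black wing, an upright bar 52 mm long (x), 12 thick, 26 high (z up), on a thin stem; its lower edge is at first 15 mm above the tang. Clockwise from above undoes it, and it climbs several mm. Stiff (0.45 N m), stays where left; tightness varies. 2.4 rad from where found always frees the scraper; a stop comes after 3.8 rad or more. Alike after half a turn.
- stud_foot (a point): Foot of the knob's upright 10 mm stud, on the arm's flat top, 190 mm above the bench; x points along the arm to its tip, away from the column 70 mm behind; z up. Arm 51 mm wide, tip at x = 85 mm, with two guide rails 6 mm high beside the tang (1.5 mm clearance each) and a 12 mm slot for the blade from x = 35 mm, open at the tip. A 32 mm washer under the knob presses on the tang.
- lift (a joint): Height of the arm on its column, m, up positive, 0 as set. The arm is balanced by a spring and held by friction: it slides if pushed up or down with more than about 6 N.
- swing_arm (a joint): Swing of the arm about its upright column, rad, counter-clockwise from above positive, 0 as set. Held by friction of 1.2 N m: it swings if pushed sideways with about 10 N at the knob (70 mm from the column) or 8 N at the scraper's handle (146 mm).
- scraper_grip (a point): Centre of the white handle of the clamped scraper: an upright block 42 mm long (x, along the arm), 12 thick, 32 high, standing on the tang 55 to 97 mm from the stud. The tang's top is 16 mm and its underside 21 mm below this point.
- scraper: Clamped steel scraper, 0.24 kg; origin on its tang's underside at the stud, x to the blade, z up. Tang 36 mm wide, 5 thick, x -22 to 102; its 13 mm fork slot opens towards the column, and the fork tips are turned up as lips 4 mm high that catch on the washer until it has risen over them. Blade 4 mm thick, x 44 to 107, hangs 92 mm down. Drawn 50 mm or more along +x it is clear of arm and washer.
- machine: Motorised cake turntable, fixed; origin on the bench under the turntable's axis, z up. Turntable 236 mm across, its top at 88 mm. The 25 mm steel column stands at y = 270 mm and carries the alloy arm, which points roughly to the turntable's axis. Column and arm collar end 14 mm above the arm's top.
- bay (a point): Centre of the drying rack's empty middle bay, level with the bar tops, 125 mm above the bench; x along the bay, z up. A 22 mm gap between flat bars 150 mm long, 38 wide; the blade is free 63 mm either way along x. The scraper hangs with its tang on both bars, blade in the gap, handle over this point, either way round. Rack fixed, 218 mm (y) by 150 mm (x); outer bays 60 mm away along y.
- comb: Scraper with a toothed edge, of the same build, loose, hanging in the bay at y = -60 mm from the middle one. Leave alone. Origin and axes as for the clamped scraper; its handle's centre is 76 mm along its x and 21 mm up.
- wave: Scraper with a wavy edge, of the same build, loose, hanging in the bay at y = +60 mm from the middle one. Leave alone. Origin, axes and handle as for the others.
- gel_jar: Small jar of food colour, 38 mm across, 60 mm high, loose on the bench; origin at the centre of its underside. Leave alone.
- paste_jar: Small jar of colour paste, 42 mm across, 52 mm high, loose on the bench; origin at the centre of its underside. Leave alone.
Not all that is in view belongs to the job. What is shaped like the scraper but black or purple is not meant.

How it is judged:
On the way, in this order (a step that is already met when the one before it is completed fails the run):
1. the knob is undone so that its washer has risen off the scraper's tang (z of knob_grip in the frame of scraper_grip above 0.0145 m), for 0.2 s.
2. the scraper is drawn clear of the stud (horizontal distance between scraper_grip and knob_grip above 0.116 m), for 0.1 s.
At the end, for the whole second after the job is handed in: the scraper hangs at rest in the middle bay, tang on both bars (within 30 mm along the bay, 12 mm across, 6 mm in height, 0.2 rad heading, 0.12 rad tilt); the knob is on its stud, undone; the arm is as set (2 mm in height, 0.04 rad in swing); other scrapers and jars as they were (x of scraper_grip in the frame of bay between -0.03 and 0.03 m and y of scraper_grip in the frame of bay between -0.012 and 0.012 m and z of scraper_grip in the frame of bay between 0.014 and 0.026 m and angle between the x axis of scraper and the x axis of bay, either way round below 0.2 rad and angle between scraper's own z axis and vertical below 0.12 rad and linear speed of scraper below 0.02 m/s and z of knob_grip in the frame of machine above 0.2235 m and value of joint lift between -0.002 and 0.002 m and value of joint swing_arm between -0.04 and 0.04 rad); the robot touches nothing.
It fails at once if the swing arm is slid up or down its column from the height it was set to (2 mm) (value of joint lift above 0.002 m or value of joint lift below -0.002 m).
It fails at once if the swing arm is swung away from where it was set (0.04 rad) (value of joint swing_arm above 0.04 rad or value of joint swing_arm below -0.04 rad).
It fails at once if one of the two other scrapers in the rack is disturbed (10 mm) (distance of any of comb, wave from where it was at the start of the episode above 0.01 m).
It fails at once if a jar is pushed away (20 mm) (distance of any of gel_jar, paste_jar from where it was at the start of the episode above 0.02 m).
It also fails if it takes over 69 s, if anything falls off the work surface, if the arm or the gripper's body presses on something with over 40 N, if the wrist force passes 120 N, or if a joint passes its speed limit or range.

## Working session

There is one attempt and no reset: what is moved stays moved. The work goes in short steps, Python scripts to look and compute and a tool call to move; the robot and the scene stay as the last step left them, time stands still between calls to the robot, and variables do not carry over. Pictures are saved under pics/ and viewed, about 8 in all and at most 12, crops included, and the job is handed in when it is done.

Besides the shell and the picture viewer there is one more tool, called after "Request:" by a JSON object that holds its "name" and its "arguments". move_arm: Moves the arm, as the interface text tells. Its arguments: {"type":"object","properties":{"commands":{"type":"string"},"force":{"type":"number"}},"required":["commands"]}

```bash
mkdir -p pics; cat > h.py <<'E'
import numpy as np, cv2
from station import bot
from scipy.spatial.transform import Rotation as R
def cam(n):
    c=bot.read_camera(n); c['R']=cv2.Rodrigues(np.array(c['rvec'],float))[0]; c['K']=np.array(c['K'],float); c['t']=np.array(c['tvec'],float).ravel(); return c
def ray(c,p,z):
    d=c['R'].T@np.linalg.solve(c['K'],[p[0],p[1],1.]); o=-c['R'].T@c['t']; return o+d*(z-o[2])/d[2]
def proj(c,P):
    q=c['K']@(c['R']@np.array(P,float)+c['t']); return q[:2]/q[2]
def save(c,name,box=None,s=1):
    im=c['img'][:,:,::-1]
    if box: im=im[box[1]:box[3],box[0]:box[2]]
    cv2.imwrite('pics/'+name,cv2.resize(im,None,fx=s,fy=s,interpolation=cv2.INTER_CUBIC))
E
python3 - <<'E'
from h import *
import pickle
cs={}
for n in('scene','top'):
    c=cam(n);save(c,n+'0.png');cs[n]=c;print(n,-c['R'].T@c['t'],c['K'][0,0])
pickle.dump(cs,open('c0.pkl','wb'))
print(bot.get_obs())
E
```

```text
scene [ 1.09723895 -0.55061244  0.70323426] 413.217206102463
top [0.35233305 0.01436035 1.07328818] 421.0548711549355
{'t': 0.1, 'q': array([ 1.20189007,  0.47769987,  0.02233245,  1.55635426, -0.01152327,
        1.10926323, -0.08307932]), 'joint_vel': array([-0.00180886, -0.00268913,  0.00067032, -0.00249768, -0.00020583,
        0.00109128, -0.000358  ]), 'joint_torque': array([ 5.31549042e-03, -5.97756171e+01,  1.61410164e+00, -2.81952006e+01,
        1.28735582e-02,  4.99775735e-03,  3.90076468e-05]), 'eef_pos': array([ 0.17392297, -0.65166604,  0.23043379]), 'tool_rot': array([-7.84712417e-04,  9.91506678e-01,  1.30053337e-01, -1.48155084e-04]), 'contact_force': array([ 0.68531911, -0.85622605,  0.61178022]), 'torque': array([0.01525457, 0.01020372, 0.0015222 ]), 'gripper_width': 1.0029362415260716}
```

View pics/scene0.png

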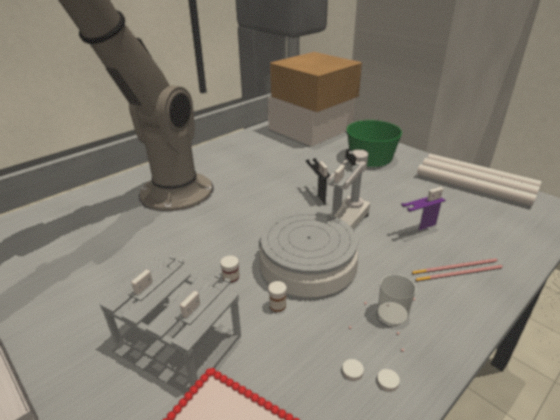

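View pics/top0.png

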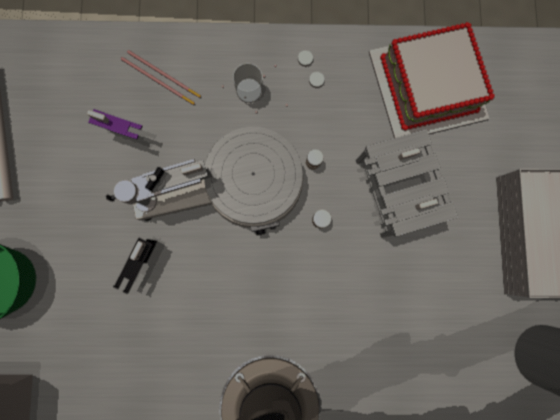

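Scene: column and arm at around (350,170), rack at (180,300). Top: column at (125,190), knob at (155,178), handle at about (190,170), rack at (410,190) with two white handles at (411,153) and (428,204). Next I enlarge those two areas.

```bash
python3 - <<'E'
from h import *
import pickle
cs=pickle.load(open('c0.pkl','rb'));c=cs['top']
a=c['img'][140:230,95:225];b=c['img'][125:245,350:470]
A=cv2.resize(a,(780,540),interpolation=cv2.INTER_CUBIC)
cv2.imwrite('pics/m1.png',A[:,:,::-1])
save(c,'r1.png',(350,125,470,245),5)
for p in[(270,400),(254,174),(125,191)]:print(ray(c,p,0.088))
E
```

```text
[0.04531948 0.00087038 0.088     ]
[0.55626775 0.04142181 0.088     ]
[0.51309076 0.34423879 0.088     ]
```

View pics/m1.png

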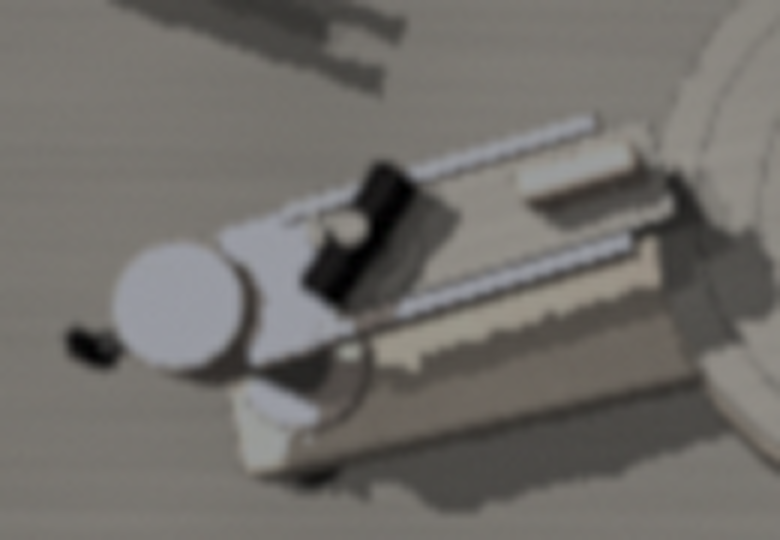

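View pics/r1.png

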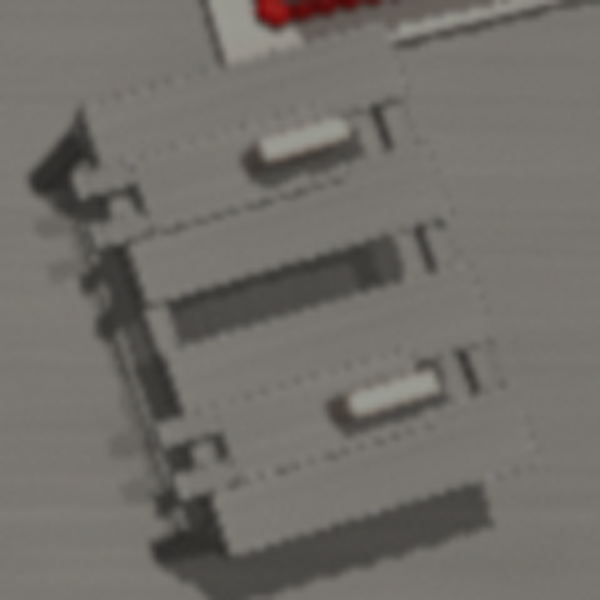

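The machine crop shows the wing as a black bar from (395,170) to (325,290), the arm heading right and slightly up, and the handle top from (525,180) to (635,155). The rack crop shows the empty bay as the dark gap from (170,310) to (400,250). I take the same area from the scene camera.

```bash
python3 - <<'E'
from h import *
import pickle
cs=pickle.load(open('c0.pkl','rb'));c=cs['scene']
save(c,'s1.png',(295,140,385,230),6.6)
E
```

```text
(no output)
```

View pics/s1.png

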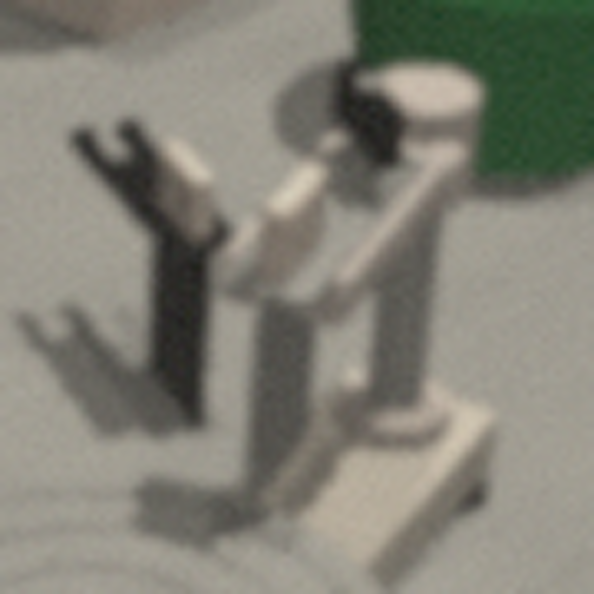

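```bash
python3 - <<'E'
from h import *
import pickle
cs=pickle.load(open('c0.pkl','rb'));c=cs['top'];s=cs['scene']
M=lambda u,v:((u+.5)/6-.5+95,(v+.5)/6-.5+140)
Rk=lambda u,v:((u+.5)/5-.5+350,(v+.5)/5-.5+125)
S=lambda u,v:((u+.5)/6.6-.5+295,(v+.5)/6.6-.5+140)
col=ray(c,M(178,306),.204);ax=ray(c,(253.5,173.5),.088)
print('col',col,'axis',ax,np.linalg.norm((col-ax)[:2]))
for n,a,b,z in[('near',(355,328),(632,240),.196),('far',(285,218),(595,120),.196),('handle',(520,190),(635,158),.227)]:
    A=ray(c,M(*a),z);B=ray(c,M(*b),z);d=B-A;print(n,A,B,np.linalg.norm(d),np.degrees(np.arctan2(d[1],d[0])))
for nm,k,box in(('top',c,(145,160,170,195)),('scene',s,(343,145,358,168))):
    x0,y0,x1,y1=box;m=(k['img'][y0:y1,x0:x1].max(2)<45).astype(np.uint8)
    n,l,st,ce=cv2.connectedComponentsWithStats(m);i=1+np.argmax(st[1:,4]);p=ce[i]+[x0,y0]
    q=np.argwhere(l==i)[:,::-1].astype(np.float32);r=cv2.minAreaRect(q)
    print(nm,st[i],p,ray(k,p,.223),'corners',[ray(k,b+[x0,y0],.236)[:2].round(4) for b in cv2.boxPoints(r)])
# handle center masks: top white
for nm,u in(('comb?',(305,140)),('wave?',(395,394))):print(nm,ray(c,Rk(*u),.125+.005+.032))
for a,b in(((262,150),(348,128)),((350,405),(438,382))):
    A=ray(c,Rk(*a),.162);B=ray(c,Rk(*b),.162);d=B-A;print(np.linalg.norm(d),np.degrees(np.arctan2(d[1],d[0])))
print('bar tops corners',[ray(c,Rk(*u),.125)[:2].round(4) for u in((80,105),(405,25),(225,555),(540,470))])
print('gap far/near edges',[ray(c,Rk(*u),.125)[:2].round(4) for u in((172,302),(390,238),(180,345),(400,280))])
for p in((315,158),(321.5,219)):print('jar',ray(c,p,.056))
E
```

```text
col [0.4950295  0.30699085 0.204     ] axis [0.55747172 0.04262395 0.088     ] 0.2716411059003814
near [0.48899499 0.24794342 0.196     ] [0.52099169 0.15240304 0.196     ] 0.10075591148771336 -71.48417820002821
far [0.5279097 0.2740029 0.196    ] [0.56408304 0.16662302 0.196     ] 0.11330909476974425 -71.38274140412338
handle [0.53202249 0.1859262  0.227     ] [0.54346296 0.1472772  0.227     ] 0.04030668897700984 -73.51074295624692
top [  1   8  18  23 162] [155.33950617 179.12962963] [0.5160431  0.23883417 0.223     ] corners [array([0.4978, 0.2545]), array([0.5392, 0.2315]), array([0.5301, 0.2166]), array([0.4888, 0.2397])]
scene [ 4  7  8 12 38] [350.44736842 157.92105263] [0.51910018 0.23629427 0.223     ] corners [array([0.5103, 0.2217]), array([0.5056, 0.2422]), array([0.5533, 0.2138]), array([0.5572, 0.1945])]
comb? [ 0.59254519 -0.31024619  0.162     ]
wave? [ 0.4780568  -0.34554425  0.162     ]
0.04057074302279701 -75.05225548485706
0.04094151139818311 -75.1678412349067
bar tops corners [array([ 0.6181, -0.2185]), array([ 0.6582, -0.373 ]), array([ 0.4091, -0.2791]), array([ 0.4485, -0.4254])]
gap far/near edges [array([ 0.5252, -0.2587]), array([ 0.5561, -0.3612]), array([ 0.5052, -0.2617]), array([ 0.5363, -0.365 ])]
jar [ 0.60453666 -0.10847939  0.056     ]
jar [ 0.45268706 -0.12286076  0.056     ]
```

Request:
{"name": "move_arm", "arguments": {"commands": "1 0 0 -3.4 0 0 0;1 0 0 -3.4 0 0 0;1 0 0 -3.2 0 0 0;1 2.44 -2.32 0 0 0 0;1 2.44 -2.32 0 0 0 0;1 2.44 -2.32 0 0 0 0;1 2.44 -2.32 0 0 0 0;1 2.44 -2.32 0 0 0 0;1 2.44 -2.32 0 0 0 0;1 2.44 -2.32 0 0 0 0;1 2.44 -2.32 0 0 0 0;1 2.44 -2.32 0 0 0 0"}}

```text
t: 1.1
eef_pos: [0.3327, -0.3921, 0.331]
tool_rot: [-0.0, 0.992, 0.13, -0.0]
contact_force: [0.6, -0.8, 0.1]
gripper_width: 0.999
```

Request:
{"name": "move_arm", "arguments": {"commands": "1 2.44 -2.32 0 0 0 0;1 2.44 -2.32 0 0 0 0;1 2.44 -2.32 0 0 0 0;1 2.44 -2.32 0 0 0 0;1 2.44 -2.32 0 0 0 0;1 1.46 -2.98 0 0 0 -7;1 1.82 -2.78 0 0 0 -7;1 2.14 -2.54 0 0 0 -7;1 2.44 -2.26 0 0 0 -7;1 2.70 -1.95 0 0 0 -7;1 2.91 -1.60 0 0 0 -7;1 3.09 -1.23 0 0 0 -7"}}

```text
t: 2.1
eef_pos: [0.4654, -0.0206, 0.3311]
tool_rot: [0.0, 0.847, 0.532, -0.0]
contact_force: [0.4, -0.3, 0.9]
gripper_width: 1.0
```

```bash
cat >> h.py <<'E'
def st():
    o=bot.get_obs();r=R.from_quat(np.array(o['tool_rot'])[[1,2,3,0]]).as_matrix()
    print('t %.2f'%o['t'],'p',np.array(o['eef_pos']).round(4),'yawY %.2f'%np.degrees(np.arctan2(r[1,1],r[0,1])),'tilt',r[:2,2].round(4),'q',np.array(o['q']).round(2),'F',np.array(o['contact_force']).round(1),'M',np.array(o['torque']).round(2),'w %.3f'%o['gripper_width']);return o,r
def go(p,yaw):
    o,r=st();d=r.T@(np.array(p)-o['eef_pos'])*100
    y=np.degrees(np.arctan2(r[1,1],r[0,1]));dy=(y-yaw+180)%360-180
    t=R.from_matrix(r).inv()*R.from_euler('z',0)
    print('go cm',d.round(3),'rz',round(dy,2))
E
python3 -c "
from h import *
go((.5165,.239,.30),60)"
```

```text
t 2.10 p [ 0.4654 -0.0206  0.3311] yawY -25.72 tilt [-0.0003 -0.0003] q [ 0.43  0.07 -0.54  1.87  0.04  1.21 -0.57] F [ 0.4 -0.3  0.9] M [-0.02 -0.05  0.05] w 1.000
go cm [25.604 -6.662  3.105] rz -85.72
```

Request:
{"name": "move_arm", "arguments": {"commands": "0.4 3.66 -0.95 0 0 0 0;0.4 3.66 -0.95 0 0 0 0;0.4 3.66 -0.95 0 0 0 0;0.4 3.66 -0.95 0 0 0 0;0.4 3.66 -0.95 0 0 0 0;0.4 3.66 -0.95 0 0 0 0;0.4 3.64 -0.95 0 0 0 0;0.4 0 0 0 0 0 -7;0.4 0 0 0 0 0 -7;0.4 0 0 0 0 0 -7;0.4 0 0 0 0 0 -7;0.4 0 0 0 0 0 -7"}}

```text
t: 3.1
eef_pos: [0.5182, 0.237, 0.3308]
tool_rot: [-0.0, 0.647, 0.762, -0.0]
contact_force: [0.2, 0.7, 0.6]
gripper_width: 0.402
```

Request:
{"name": "move_arm", "arguments": {"commands": "0.4 0 0 0 0 0 -7;0.4 0 0 0 0 0 -7;0.4 0 0 0 0 0 -7;0.4 0 0 0 0 0 -7;0.4 0 0 0 0 0 -7;0.4 0 0 0 0 0 -7;0.4 0 0 0 0 0 -7;0.4 0 0 0 0 0 -1.7;0.4 0 0 0 0 0 0;0.4 0 0 0 0 0 0"}}

```text
t: 3.93
eef_pos: [0.5183, 0.2368, 0.3309]
tool_rot: [-0.0, 0.263, 0.965, -0.0]
contact_force: [-0.4, -0.5, 0.1]
gripper_width: 0.4
```

```bash
python3 -c "
from h import *
go((.5165,.239,.25),60)
c=cam('top');save(c,'m2.png',(95,100,255,220),5)"
```

```text
t 3.93 p [0.5183 0.2368 0.3309] yawY 59.55 tilt [-0.0007 -0.0003] q [ 0.22  0.37 -0.98  1.64  0.32  1.3   0.22] F [-0.4 -0.5  0.1] M [ 0.05 -0.05  0.04] w 0.400
go cm [0.265 0.1   8.092] rz -0.45
```

Request:
{"name": "move_arm", "arguments": {"commands": "0.4 0.26 0.1 3 0 0 0;0.4 0 0 3 0 0 0;0.4 0 0 3 0 0 0;0.4 0 0 2 0 0 0;0.4 0 0 1.4 0 0 0;0.4 0 0 0 0 0 0;0.4 0 0 0 0 0 0"}}

```text
t: 4.57
eef_pos: [0.5167, 0.2395, 0.2075]
tool_rot: [-0.0, 0.262, 0.965, -0.0]
contact_force: [0.4, 0.7, 1.2]
gripper_width: 0.401
```

```bash
python3 -c "
from h import *
go((.5165,.239,.207),60)
c=cam('top');d=cam('scene');A=cv2.resize(c['img'][140:220,105:225],(600,400),interpolation=2);B=cv2.resize(d['img'][130:210,320:380],(450,600),interpolation=2)[:400]
cv2.imwrite('pics/k2.png',np.hstack([A[:,:420],B[:,:380]])[:,:,::-1])"
```

```text
t 4.57 p [0.5167 0.2395 0.2075] yawY 59.63 tilt [-0.0005  0.0001] q [ 0.16  0.48 -0.92  1.79  0.43  1.08  0.12] F [0.4 0.7 1.2] M [-0.01  0.06  0.  ] w 0.401
go cm [-0.003 -0.051  0.047] rz -0.37
```

View pics/k2.png

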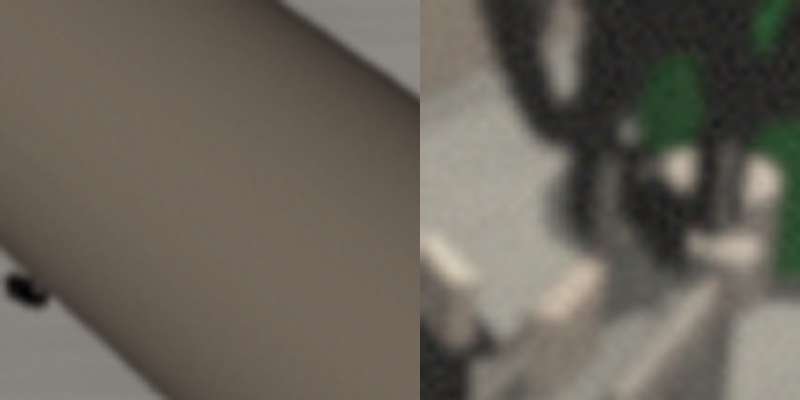

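The top camera sees only the robot's link. The scene camera shows the fingers on both sides of the black wing. I close in steps and watch the force.

Request:
{"name": "move_arm", "arguments": {"commands": "0.25 0 0 0 0 0 0;0.21 0 0 0 0 0 0;0.21 0 0 0 0 0 0;0.21 0 0 0 0 0 0", "force": 20}}

```text
t: 5.0
eef_pos: [0.5169, 0.2393, 0.2078]
tool_rot: [0.0, 0.262, 0.965, 0.0]
contact_force: [0.0, 0.1, 0.7]
gripper_width: 0.211
```

Request:
{"name": "move_arm", "arguments": {"commands": "0.19 0 0 0 0 0 0;0.18 0 0 0 0 0 0;0.18 0 0 0 0 0 0"}}

```text
t: 5.25
eef_pos: [0.5167, 0.2392, 0.2073]
tool_rot: [0.0, 0.262, 0.965, -0.0]
contact_force: [-0.5, -0.3, 0.4]
gripper_width: 0.184
```

```bash
python3 -c "
from h import *
st()"
```

```text
t 5.25 p [0.5167 0.2392 0.2073] yawY 59.64 tilt [ 0.     -0.0001] q [ 0.16  0.48 -0.92  1.79  0.43  1.08  0.12] F [-0.5 -0.3  0.4] M [-0.04 -0.02  0.02] w 0.184
```

Request:
{"name": "move_arm", "arguments": {"commands": "0.165 0 0 0 0 0 0;0.165 0 0 0 0 0 0"}}

```text
t: 5.42
eef_pos: [0.5167, 0.2393, 0.2073]
tool_rot: [-0.0, 0.262, 0.965, -0.0]
contact_force: [0.2, 0.2, -0.0]
gripper_width: 0.16
```

Request:
{"name": "move_arm", "arguments": {"commands": "0.152 0 0 0 0 0 0;0.152 0 0 0 0 0 0"}}

```text
t: 5.58
eef_pos: [0.5167, 0.2394, 0.2073]
tool_rot: [0.0, 0.262, 0.965, 0.0]
contact_force: [-0.6, -0.1, -0.6]
gripper_width: 0.149
```

```bash
python3 -c "
from h import *
st()"
```

```text
t 5.58 p [0.5167 0.2394 0.2073] yawY 59.65 tilt [0.0001 0.0003] q [ 0.16  0.48 -0.92  1.79  0.43  1.08  0.12] F [-0.6 -0.1 -0.6] M [ 0.09 -0.06  0.02] w 0.149
```

Request:
{"name": "move_arm", "arguments": {"commands": "0.135 0 0 0 0 0 0;0.12 0 0 0 0 0 0;0.1 0 0 0 0 0 0", "force": 30}}

```text
t: 5.83
eef_pos: [0.5168, 0.2394, 0.2074]
tool_rot: [0.0, 0.262, 0.965, 0.0]
contact_force: [-0.1, 0.8, -0.8]
gripper_width: 0.134
```

Request:
{"name": "move_arm", "arguments": {"commands": "0.05 0 0 0 0 0 0;0.05 0 0 0 0 0 0", "force": 60}}

```text
t: 6.0
eef_pos: [0.5168, 0.2394, 0.2074]
tool_rot: [0.0, 0.262, 0.965, 0.0]
contact_force: [0.3, 1.7, 1.0]
gripper_width: 0.128
```

```bash
python3 -c "
from h import *
st()"
```

```text
t 6.00 p [0.5168 0.2394 0.2074] yawY 59.63 tilt [0.0002 0.0003] q [ 0.16  0.48 -0.92  1.79  0.43  1.08  0.12] F [0.3 1.7 1. ] M [ 0.21 -0.05 -0.23] w 0.128
```

Request:
{"name": "move_arm", "arguments": {"commands": "0.05 0 0 -0.015 0 0 5;0.05 0 0 -0.015 0 0 5;0.05 0 0 0 0 0 0;0.05 0 0 0 0 0 0"}}

```text
t: 6.33
eef_pos: [0.5167, 0.2393, 0.2077]
tool_rot: [0.0, 0.344, 0.939, -0.0]
contact_force: [0.1, -1.0, 1.1]
gripper_width: 0.129
```

```bash
python3 -c "
from h import *
st()"
```

```text
t 6.33 p [0.5167 0.2393 0.2077] yawY 49.80 tilt [ 0.0004 -0.0002] q [ 0.13  0.47 -0.88  1.79  0.41  1.07 -0.03] F [ 0.1 -1.   1.1] M [ 0.09 -0.03  0.04] w 0.129
```

Request:
{"name": "move_arm", "arguments": {"commands": "0.05 0 0 -0.018 0 0 5;0.05 0 0 -0.018 0 0 5;0.05 0 0 -0.018 0 0 5"}}

```text
t: 6.58
eef_pos: [0.5166, 0.2392, 0.2082]
tool_rot: [0.0, 0.465, 0.885, -0.0]
contact_force: [-1.1, -0.4, 2.4]
gripper_width: 0.128
```

```bash
python3 -c "
from h import *
st()"
```

```text
t 6.58 p [0.5166 0.2392 0.2082] yawY 34.62 tilt [-0.0002 -0.0004] q [ 0.09  0.45 -0.83  1.79  0.37  1.06 -0.26] F [-1.1 -0.4  2.4] M [-0.1   0.07  0.46] w 0.128
```

Request:
{"name": "move_arm", "arguments": {"commands": "0.05 0 0 -0.027 0 0 5;0.05 0 0 -0.022 0 0 5;0.05 0 0 -0.022 0 0 5"}}

```text
t: 6.83
eef_pos: [0.5163, 0.2391, 0.2089]
tool_rot: [0.0, 0.576, 0.817, -0.0]
contact_force: [-0.7, 0.1, 2.8]
gripper_width: 0.131
```

```bash
python3 -c "
from h import *
st()"
```

```text
t 6.83 p [0.5163 0.2391 0.2089] yawY 19.62 tilt [-0.0005 -0.0008] q [ 0.05  0.43 -0.77  1.8   0.34  1.05 -0.5 ] F [-0.7  0.1  2.8] M [-0.18  0.23  0.52] w 0.131
```

Request:
{"name": "move_arm", "arguments": {"commands": "0.05 0 0 -0.028 0 0 5;0.05 0 0 -0.028 0 0 5;0.05 0 0 -0.028 0 0 5"}}

```text
t: 7.08
eef_pos: [0.5161, 0.239, 0.2095]
tool_rot: [-0.0, 0.678, 0.735, -0.001]
contact_force: [-1.2, -1.4, 1.6]
gripper_width: 0.128
```

```bash
python3 -c "
from h import *
st()"
```

```text
t 7.08 p [0.5161 0.239  0.2095] yawY 4.62 tilt [-0.001 -0.001] q [ 0.01  0.41 -0.71  1.8   0.31  1.04 -0.73] F [-1.2 -1.4  1.6] M [-0.15  0.27  0.47] w 0.128
```

Request:
{"name": "move_arm", "arguments": {"commands": "0.05 0 0 -0.025 0 0 5;0.05 0 0 -0.025 0 0 5;0.05 0 0 -0.025 0 0 5;0.05 0 0 -0.025 0 0 5"}}

```text
t: 7.42
eef_pos: [0.5159, 0.2391, 0.2105]
tool_rot: [0.0, 0.795, 0.606, -0.001]
contact_force: [-1.0, -0.6, 1.2]
gripper_width: 0.13
```

```bash
python3 -c "
from h import *
st()"
```

```text
t 7.42 p [0.5159 0.2391 0.2105] yawY -15.37 tilt [-0.0014 -0.0011] q [-0.04  0.4  -0.64  1.8   0.27  1.03 -1.05] F [-1.  -0.6  1.2] M [-0.09  0.36  0.5 ] w 0.130
```

Request:
{"name": "move_arm", "arguments": {"commands": "0.05 0 0 -0.025 0 0 5;0.05 0 0 -0.025 0 0 5;0.05 0 0 -0.025 0 0 5;0.05 0 0 -0.025 0 0 5"}}

```text
t: 7.75
eef_pos: [0.5156, 0.2392, 0.2113]
tool_rot: [0.0, 0.888, 0.459, -0.001]
contact_force: [-3.2, 0.3, 1.4]
gripper_width: 0.133
```

```bash
python3 -c "
from h import *
st()"
```

```text
t 7.75 p [0.5156 0.2392 0.2113] yawY -35.36 tilt [-0.0019 -0.0011] q [-0.09  0.38 -0.57  1.8   0.24  1.03 -1.37] F [-3.2  0.3  1.4] M [-0.01  0.51  0.45] w 0.133
```

Request:
{"name": "move_arm", "arguments": {"commands": "0.05 0 0 -0.025 0 0 5;0.05 0 0 -0.025 0 0 5;0.05 0 0 -0.025 0 0 5;0.05 0 0 -0.025 0 0 5"}}

```text
t: 8.08
eef_pos: [0.5154, 0.2394, 0.2122]
tool_rot: [0.0, 0.955, 0.298, -0.001]
contact_force: [-1.8, -0.2, 1.2]
gripper_width: 0.124
```

```bash
python3 -c "
from h import *
st()"
```

```text
t 8.08 p [0.5154 0.2394 0.2122] yawY -55.35 tilt [-0.0023 -0.0009] q [-0.15  0.37 -0.5   1.81  0.2   1.02 -1.69] F [-1.8 -0.2  1.2] M [0.09 0.48 0.46] w 0.124
```

Request:
{"name": "move_arm", "arguments": {"commands": "0.05 0 0 -0.025 0 0 5;0.05 0 0 -0.025 0 0 5;0.05 0 0 -0.025 0 0 5;0.05 0 0 -0.025 0 0 5;0.05 0 0 -0.025 0 0 5;0.05 0 0 -0.025 0 0 5;0.05 0 0 0 0 0 0"}}

```text
t: 8.67
eef_pos: [0.5153, 0.2398, 0.2136]
tool_rot: [0.0, 0.999, 0.041, -0.001]
contact_force: [-2.0, 0.6, 0.1]
gripper_width: 0.128
```

```bash
python3 -c "
from h import *
st()"
```

```text
t 8.67 p [0.5153 0.2398 0.2136] yawY -85.30 tilt [-0.0024 -0.0005] q [-0.22  0.35 -0.4   1.81  0.16  1.01 -2.18] F [-2.   0.6  0.1] M [0.31 0.69 0.21] w 0.128
```

Request:
{"name": "move_arm", "arguments": {"commands": "0.2 0 0 0 0 0 0;0.3 0 0 0 0 0 0;0.3 0 0 0 0 0 0;0.3 0 0 -1.5 0 0 0;0.3 0 0 -3 0 0 0;0.3 0 0 -2 0 0 0;0.4 0 0 0 0 0 -7;0.4 0 0 0 0 0 -7;0.4 0 0 0 0 0 -7;0.4 0 0 0 0 0 -7;0.4 0 0 0 0 0 -7;0.4 0 0 0 0 0 -7"}}

```text
t: 9.67
eef_pos: [0.5171, 0.2389, 0.2793]
tool_rot: [0.0, 0.917, 0.399, 0.0]
contact_force: [0.7, -0.3, -0.9]
gripper_width: 0.401
```

Request:
{"name": "move_arm", "arguments": {"commands": "0.4 0 0 0 0 0 -7;0.4 0 0 0 0 0 -7;0.4 0 0 0 0 0 -7;0.4 0 0 0 0 0 -7;0.4 0 0 0 0 0 -7;0.4 0 0 0 0 0 -7;0.4 0 0 0 0 0 -7;0.4 0 0 0 0 0 -7;0.4 0 0 0 0 0 -4.5;0.4 0 0 0 0 0 0"}}

```text
t: 10.5
eef_pos: [0.5172, 0.2387, 0.2792]
tool_rot: [0.0, 0.593, 0.805, 0.0]
contact_force: [0.4, -0.0, -0.5]
gripper_width: 0.399
```

```bash
python3 - <<'E'
from h import *
go((.538,.1675,.25),17.2)
d=cam('scene');c=cam('top')
A=cv2.resize(d['img'][140:230,305:395],(594,594),interpolation=2)[:420,:480]
B=cv2.resize(c['img'][150:240,105:225],None,fx=2.6,fy=2.6,interpolation=2)
o=np.zeros((420,800,3),np.uint8);o[:,:480]=A;o[:B.shape[0],480:480+B.shape[1]]=B[:, :320]
cv2.imwrite('pics/k3.png',o[:,:,::-1])
E
```

```text
t 10.50 p [0.5172 0.2387 0.2792] yawY 17.32 tilt [0.0002 0.0001] q [ 0.03  0.34 -0.71  1.72  0.24  1.17 -0.45] F [ 0.4 -0.  -0.5] M [-0.01  0.01  0.05] w 0.399
go cm [-7.421 -0.131  2.92 ] rz 0.12
```

View pics/k3.png

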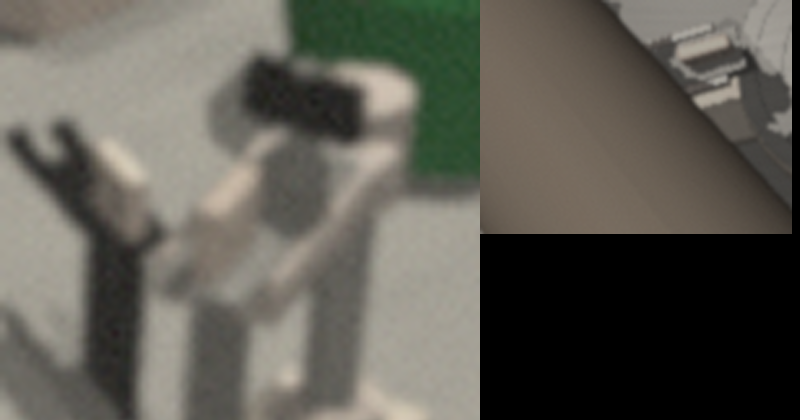

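The wing now points across the arm and stands higher. The arm and handle look unmoved. Next I move over the handle.

Request:
{"name": "move_arm", "arguments": {"commands": "0.4 -2.5 -0.04 0 0 0 0;0.4 -2.5 -0.04 0 0 0 0;0.4 -2.42 -0.05 1.5 0 0 0;0.4 0 0 2 0 0 0;0.4 0 0 2 0 0 0;0.4 0 0 1.4 0 0 0;0.4 0 0 0.8 0 0 0;0.3 0 0 0 0 0 0;0.21 0 0 0 0 0 0;0.21 0 0 0 0 0 0", "force": 20}}

```text
t: 11.43
eef_pos: [0.538, 0.1685, 0.2032]
tool_rot: [0.0, 0.594, 0.805, 0.001]
contact_force: [-0.7, -0.4, 0.5]
gripper_width: 0.21
```

Request:
{"name": "move_arm", "arguments": {"commands": "0.18 0 0 0 0 0 0;0.18 0 0 0 0 0 0"}}

```text
t: 11.6
eef_pos: [0.5378, 0.1683, 0.2032]
tool_rot: [0.001, 0.594, 0.805, 0.001]
contact_force: [-0.5, -0.6, -0.2]
gripper_width: 0.178
```

```bash
python3 -c "
from h import *
go((.538,.1675,.2),17.2)"
```

```text
t 11.60 p [0.5378 0.1683 0.2032] yawY 17.14 tilt [0.0017 0.0004] q [ 0.11  0.4  -0.67  1.82  0.29  1.02 -0.37] F [-0.5 -0.6 -0.2] M [ 0.   -0.02 -0.07] w 0.178
go cm [-0.082 -0.01   0.316] rz -0.06
```

Request:
{"name": "move_arm", "arguments": {"commands": "0.165 0 0 0.2 0 0 0;0.16 0 0 0 0 0 0"}}

```text
t: 11.77
eef_pos: [0.5378, 0.1682, 0.2005]
tool_rot: [0.0, 0.594, 0.805, 0.001]
contact_force: [0.4, -0.2, 0.5]
gripper_width: 0.158
```

Request:
{"name": "move_arm", "arguments": {"commands": "0.15 0 0 0 0 0 0;0.15 0 0 0 0 0 0"}}

```text
t: 11.93
eef_pos: [0.5379, 0.1682, 0.2005]
tool_rot: [0.0, 0.594, 0.805, 0.001]
contact_force: [2.5, 0.8, 1.8]
gripper_width: 0.147
```

Request:
{"name": "move_arm", "arguments": {"commands": "0.14 0 0 0 0 0 0;0.135 0 0 0 0 0 0;0.13 0 0 0 0 0 0"}}

```text
t: 12.18
eef_pos: [0.5378, 0.1681, 0.2006]
tool_rot: [0.0, 0.594, 0.805, 0.0]
contact_force: [3.2, 0.5, 2.7]
gripper_width: 0.137
```

```bash
python3 -c "
from h import *
st()"
```

```text
t 12.18 p [0.5378 0.1681 0.2006] yawY 17.13 tilt [0.0011 0.0003] q [ 0.11  0.4  -0.67  1.82  0.29  1.01 -0.37] F [3.2 0.5 2.7] M [ 0.14 -0.49 -0.04] w 0.137
```

Request:
{"name": "move_arm", "arguments": {"commands": "0.12 0 0.05 -0.02 0 0 0;0.1 0 0 0 0 0 0;0.05 0 0 0 0 0 0", "force": 40}}

```text
t: 12.43
eef_pos: [0.5378, 0.1681, 0.2006]
tool_rot: [0.0, 0.594, 0.805, 0.0]
contact_force: [0.2, -0.0, 4.8]
gripper_width: 0.131
```

```bash
python3 -c "
from h import *
st()"
```

```text
t 12.43 p [0.5378 0.1681 0.2006] yawY 17.14 tilt [ 0.0001 -0.0001] q [ 0.11  0.4  -0.67  1.82  0.29  1.01 -0.37] F [ 0.2 -0.   4.8] M [ 0.04 -0.15 -0.01] w 0.131
```

Request:
{"name": "move_arm", "arguments": {"commands": "0.05 0 0 -0.03 0 0 0;0.05 0 0 0 0 0 0"}}

```text
t: 12.6
eef_pos: [0.5378, 0.1681, 0.2006]
tool_rot: [-0.0, 0.594, 0.805, -0.0]
contact_force: [0.6, -0.1, 1.0]
gripper_width: 0.134
```

Request:
{"name": "move_arm", "arguments": {"commands": "0.05 0 0 -0.03 0 0 0;0.05 0 0 0 0 0 0"}}

```text
t: 12.77
eef_pos: [0.5374, 0.168, 0.2006]
tool_rot: [-0.0, 0.594, 0.805, -0.0]
contact_force: [0.3, 0.1, -0.3]
gripper_width: 0.127
```

```bash
python3 -c "
from h import *
st()"
```

```text
t 12.77 p [0.5374 0.168  0.2006] yawY 17.14 tilt [-0.0009 -0.0003] q [ 0.11  0.4  -0.67  1.82  0.29  1.01 -0.37] F [ 0.3  0.1 -0.3] M [ 0.17 -0.28 -0.04] w 0.127
```

Request:
{"name": "move_arm", "arguments": {"commands": "0.05 -0.2 0 -0.02 0 0 0;0.05 -0.3 0 0 0 0 0;0.05 -0.3 0 0 0 0 0"}}

```text
t: 13.02
eef_pos: [0.5398, 0.1602, 0.2007]
tool_rot: [-0.0, 0.594, 0.805, -0.0]
contact_force: [1.3, 0.3, -2.5]
gripper_width: 0.13
```

```bash
python3 -c "
from h import *
st()"
```

```text
t 13.02 p [0.5398 0.1602 0.2007] yawY 17.16 tilt [-0.0011 -0.0002] q [ 0.12  0.4  -0.66  1.82  0.29  1.01 -0.35] F [ 1.3  0.3 -2.5] M [ 0.28 -0.21 -0.03] w 0.130
```

Request:
{"name": "move_arm", "arguments": {"commands": "0.05 -0.4 0 0 0 0 0;0.05 -0.4 0 0 0 0 0;0.05 -0.4 0 0 0 0 0"}}

```text
t: 13.27
eef_pos: [0.5435, 0.148, 0.2009]
tool_rot: [-0.0, 0.594, 0.804, -0.001]
contact_force: [1.1, -0.2, -1.9]
gripper_width: 0.133
```

Request:
{"name": "move_arm", "arguments": {"commands": "0.05 -0.5 0 0 0 0 0;0.05 -0.5 0 0 0 0 0;0.05 -0.5 0 0 0 0 0"}}

```text
t: 13.52
eef_pos: [0.5481, 0.1338, 0.201]
tool_rot: [-0.0, 0.594, 0.804, -0.0]
contact_force: [-0.1, -0.2, -3.6]
gripper_width: 0.132
```

```bash
python3 -c "
from h import *
st()"
```

```text
t 13.52 p [0.5481 0.1338 0.201 ] yawY 17.12 tilt [-0.0005 -0.0005] q [ 0.17  0.4  -0.66  1.82  0.29  1.01 -0.3 ] F [-0.1 -0.2 -3.6] M [-0.05 -0.02 -0.07] w 0.132
```

Drawing freely, 36 mm so far with no lateral force.

Request:
{"name": "move_arm", "arguments": {"commands": "0.05 -0.6 0 0 0 0 0;0.05 -0.8 0 0 0 0 0;0.05 -0.8 0 0 0 0 0;0.05 -0.8 0 0 0 0 0;0.05 -0.6 0 0 0 0 0;0.05 0 0 0 0 0 0;0.05 0 0 0 0 0 0"}}

```text
t: 14.1
eef_pos: [0.5588, 0.0998, 0.2011]
tool_rot: [-0.0, 0.594, 0.804, -0.0]
contact_force: [0.1, 0.5, -2.5]
gripper_width: 0.134
```

```bash
python3 -c "
from h import *
go((.534,-.3245,.29),15)
c=cam('top');d=cam('scene')
save(c,'r2.png',(350,125,470,245),5)
A=cv2.resize(d['img'][135:265,290:390],(420,546),interpolation=2);B=cv2.resize(c['img'][110:250,100:240],(380,380),interpolation=2)
o=np.zeros((546,800,3),np.uint8);o[:,:420]=A;o[:380,420:]=B;cv2.imwrite('pics/k4.png',o[:,:,::-1])"
```

```text
t 14.10 p [0.5588 0.0998 0.2011] yawY 17.08 tilt [-0.0001  0.0001] q [ 0.22  0.41 -0.64  1.81  0.28  1.02 -0.24] F [ 0.1  0.5 -2.5] M [-0.04 -0.   -0.01] w 0.134
go cm [-39.83  -14.839  -8.889] rz 2.08
```

View pics/k4.png

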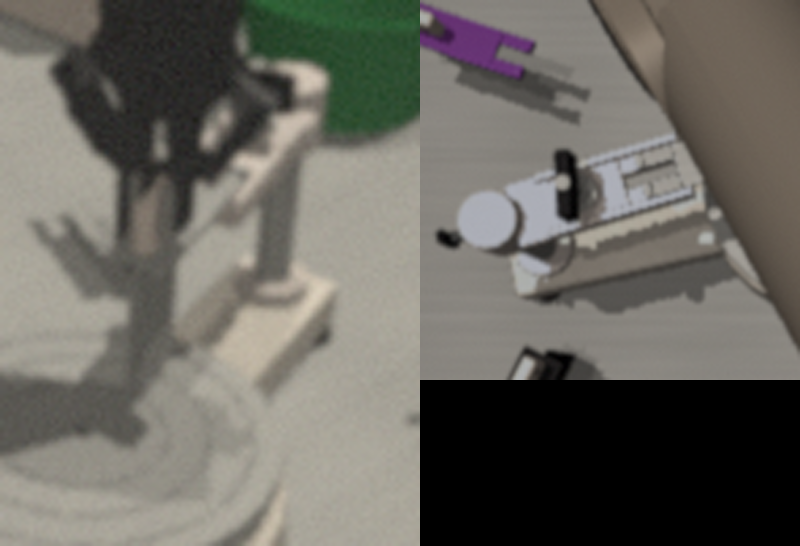

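The scraper is clear of the arm, with the knob still on its stud and the arm in place. I lift it and carry it to the rack.

Request:
{"name": "move_arm", "arguments": {"commands": "0.05 0 0 -1.5 0 0 0;0.05 0 0 -2.5 0 0 0;0.05 0 0 -2.5 0 0 0;0.05 0 0 -2.5 0 0 0;0.05 -2 -0.75 0 0 0 0;0.05 -2.4 -0.9 0 0 0 0;0.05 -2.4 -0.9 0 0 0 0;0.05 -2.4 -0.9 0 0 0 0;0.05 -2.4 -0.9 0 0 0 0;0.05 -2.4 -0.9 0 0 0 0;0.05 -2.4 -0.9 0 0 0 0;0.05 -2.4 -0.9 0 0 0 0", "force": 50}}

```text
t: 15.2
eef_pos: [0.5466, -0.1005, 0.2913]
tool_rot: [0.0, 0.593, 0.805, 0.0]
contact_force: [0.9, 0.1, -2.5]
gripper_width: 0.13
```

Request:
{"name": "move_arm", "arguments": {"commands": "0.05 -2.4 -0.9 0 0 0 0;0.05 -2.4 -0.9 0 0 0 0;0.05 -2.4 -0.9 0 0 0 0;0.05 -2.4 -0.9 0 0 0 0;0.05 -2.4 -0.9 0 0 0 0;0.05 -2.4 -0.9 0 0 0 0;0.05 -2.4 -0.9 0 0 0 0;0.05 -2 -0.75 0 0 0 0;0.05 -1 -0.4 0 0 0 2;0.05 0 0 0 0 0 0;0.05 0 0 0 0 0 0"}}

```text
t: 16.12
eef_pos: [0.5342, -0.3101, 0.291]
tool_rot: [-0.0, 0.608, 0.794, 0.0]
contact_force: [0.3, 0.2, -2.5]
gripper_width: 0.13
```

```bash
python3 -c "
from h import *
go((.534,-.3245,.29),14.9)
c=cam('top');d=cam('scene')
A=cv2.resize(d['img'][200:380,90:260],(510,540),interpolation=2);B=cv2.resize(c['img'][125:245,350:470],(290,290),interpolation=2)
o=np.zeros((540,800,3),np.uint8);o[:,:510]=A;o[:290,510:]=B;cv2.imwrite('pics/k5.png',o[:,:,::-1])"
```

```text
t 16.12 p [ 0.5342 -0.3101  0.291 ] yawY 15.15 tilt [-0.      0.0012] q [ 0.79  0.38 -0.48  1.6   0.18  1.21  0.54] F [ 0.3  0.2 -2.5] M [ 0.04 -0.02  0.09] w 0.130
go cm [-1.384 -0.396  0.099] rz 0.25
```

View pics/k5.png

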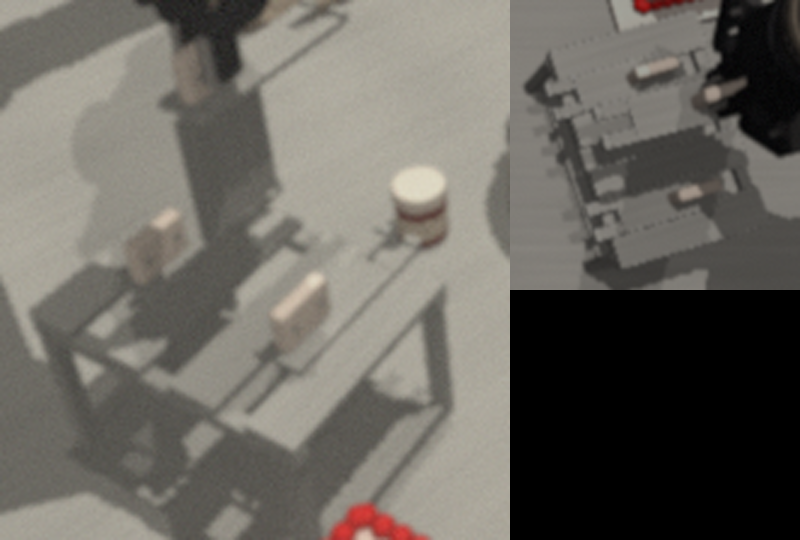

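The scraper hangs upright above the rack and lines up with the middle bay. The comb and wave are in place. I centre it and lower it.

Request:
{"name": "move_arm", "arguments": {"commands": "0.05 -1.38 -0.4 0 0 0 0.3;0.05 0 0 1.5 0 0 0;0.05 0 0 2 0 0 0;0.05 0 0 2 0 0 0;0.05 0 0 0 0 0 0;0.05 0 0 0 0 0 0"}}

```text
t: 16.72
eef_pos: [0.5334, -0.3249, 0.2356]
tool_rot: [-0.001, 0.609, 0.793, -0.0]
contact_force: [-0.6, -0.6, -1.8]
gripper_width: 0.128
```

```bash
python3 -c "
from h import *
go((.534,-.3245,.1358),14.9)"
```

```text
t 16.72 p [ 0.5334 -0.3249  0.2356] yawY 14.91 tilt [-0.0018  0.0012] q [ 0.79  0.43 -0.46  1.65  0.21  1.11  0.53] F [-0.6 -0.6 -1.8] M [-0.02 -0.03  0.02] w 0.128
go cm [5.000e-03 8.500e-02 9.984e+00] rz 0.01
```

Request:
{"name": "move_arm", "arguments": {"commands": "0.05 0 0 0.5 0 0 0;0.05 0 0 0.5 0 0 0;0.05 0 0 0.5 0 0 0;0.05 0 0 0.5 0 0 0;0.05 0 0 0.5 0 0 0;0.05 0 0 0 0 0 0"}}

```text
t: 17.22
eef_pos: [0.533, -0.3254, 0.2099]
tool_rot: [-0.001, 0.61, 0.793, -0.0]
contact_force: [0.3, 1.2, -3.8]
gripper_width: 0.128
```

```bash
python3 -c "
from h import *
go((.534,-.3245,.1358),14.9)"
```

```text
t 17.22 p [ 0.533  -0.3254  0.2099] yawY 14.84 tilt [-0.0017  0.0009] q [ 0.79  0.46 -0.46  1.68  0.22  1.06  0.52] F [ 0.3  1.2 -3.8] M [-0.04 -0.01 -0.04] w 0.128
go cm [0.055 0.13  7.412] rz -0.06
```

Blade is in the gap (no upward force). I keep lowering.

Request:
{"name": "move_arm", "arguments": {"commands": "0.05 0.05 0.1 1 0 0 0;0.05 0 0 1 0 0 0;0.05 0 0 1 0 0 0;0.05 0 0 1 0 0 0;0.05 0 0 1 0 0 0;0.05 0 0 1 0 0 0;0.05 0 0 0.8 0 0 0;0.05 0 0 0 0 0 0"}}

```text
t: 17.88
eef_pos: [0.5333, -0.3244, 0.1408]
tool_rot: [-0.002, 0.61, 0.793, -0.0]
contact_force: [-0.6, -0.1, -2.5]
gripper_width: 0.128
```

```bash
python3 -c "
from h import *
go((.534,-.3245,.1358),14.9)"
```

```text
t 17.88 p [ 0.5333 -0.3244  0.1408] yawY 14.85 tilt [-0.003   0.0017] q [ 0.77  0.53 -0.44  1.74  0.27  0.94  0.48] F [-0.6 -0.1 -2.5] M [-0.03  0.06 -0.01] w 0.128
go cm [-0.026  0.066  0.501] rz -0.05
```

Request:
{"name": "move_arm", "arguments": {"commands": "0.05 0 0.05 0.15 0 0 0;0.05 0 0 0.15 0 0 0;0.05 0 0 0.1 0 0 0;0.05 0 0 0.1 0 0 0;0.05 0 0 0 0 0 0"}}

```text
t: 18.3
eef_pos: [0.5351, -0.3249, 0.1384]
tool_rot: [0.0, 0.61, 0.792, 0.0]
contact_force: [0.1, -0.8, -2.2]
gripper_width: 0.129
```

```bash
python3 -c "
from h import *
go((.534,-.3245,.1358),14.9)"
```

```text
t 18.30 p [ 0.5351 -0.3249  0.1384] yawY 14.84 tilt [ 0.0003 -0.0002] q [ 0.77  0.53 -0.44  1.74  0.27  0.93  0.48] F [ 0.1 -0.8 -2.2] M [-0.01 -0.01  0.01] w 0.129
go cm [ 0.064 -0.098  0.258] rz -0.06
```

Request:
{"name": "move_arm", "arguments": {"commands": "0.05 0 0 0.1 0 0 0;0.05 0 0 0 0 0 0;0.05 0 0 0 0 0 0"}}

```text
t: 18.55
eef_pos: [0.535, -0.3248, 0.1373]
tool_rot: [0.0, 0.61, 0.793, -0.0]
contact_force: [0.1, -1.1, -2.9]
gripper_width: 0.13
```

Request:
{"name": "move_arm", "arguments": {"commands": "0.05 0 0 0.1 0 0 0;0.05 0 0 0 0 0 0;0.05 0 0 0 0 0 0"}}

```text
t: 18.8
eef_pos: [0.535, -0.3248, 0.1361]
tool_rot: [-0.0, 0.61, 0.792, 0.0]
contact_force: [0.2, 0.3, -2.3]
gripper_width: 0.127
```

```bash
python3 -c "
from h import *
st()"
```

```text
t 18.80 p [ 0.535  -0.3248  0.1361] yawY 14.84 tilt [-0.0001  0.0001] q [ 0.77  0.53 -0.44  1.74  0.27  0.93  0.48] F [ 0.2  0.3 -2.3] M [-0.01 -0.05  0.04] w 0.127
```

Request:
{"name": "move_arm", "arguments": {"commands": "0.05 0 0 0.06 0 0 0;0.05 0 0 0 0 0 0;0.05 0 0 0 0 0 0"}}

```text
t: 19.05
eef_pos: [0.5351, -0.3249, 0.1357]
tool_rot: [0.0, 0.61, 0.793, 0.0]
contact_force: [-0.6, -0.2, -0.2]
gripper_width: 0.133
```

Request:
{"name": "move_arm", "arguments": {"commands": "0.05 0 0 0.06 0 0 0;0.05 0 0 0 0 0 0;0.05 0 0 0 0 0 0"}}

```text
t: 19.3
eef_pos: [0.5351, -0.3249, 0.1357]
tool_rot: [0.0, 0.61, 0.792, -0.0]
contact_force: [-3.3, 1.1, 4.8]
gripper_width: 0.132
```

```bash
python3 -c "
from h import *
st()"
```

```text
t 19.30 p [ 0.5351 -0.3249  0.1357] yawY 14.84 tilt [ 0.0003 -0.0004] q [ 0.77  0.54 -0.44  1.74  0.27  0.93  0.48] F [-3.3  1.1  4.8] M [0.21 0.61 0.05] w 0.132
```

Seated exactly at the expected height. Release and withdraw.

Request:
{"name": "move_arm", "arguments": {"commands": "0.16 0 0 -0.03 0 0 0;0.25 0 0 0 0 0 0;0.4 0 0 0 0 0 0;0.4 0 0 0 0 0 0;0.4 0 0 -1 0 0 0;0.4 0 0 -2 0 0 0;0.4 0 0 -3.5 0 0 0;0.4 0 0 -3.5 0 0 0;0.4 0 0 -3.5 0 0 0;0.4 0 0 -3.5 0 0 0;0.4 0 0 0 0 0 0"}}

```text
t: 20.22
eef_pos: [0.5385, -0.3258, 0.3144]
tool_rot: [0.007, 0.61, 0.792, 0.001]
contact_force: [1.6, 0.2, 0.9]
gripper_width: 0.399
```

```bash
python3 -c "
from h import *
go((.38,-.5,.3),14.9)
c=cam('top');d=cam('scene')
A=cv2.resize(d['img'][230:380,90:260],None,fx=2.6,fy=2.6,interpolation=2);B=cv2.resize(c['img'][125:245,350:470],(340,340),interpolation=2);C=cv2.resize(c['img'][150:240,100:220],(340,255),interpolation=2)
o=np.zeros((600,790,3),np.uint8);o[:390,:442]=A;o[:340,445:785]=B;o[342:597,445:785]=C;cv2.imwrite('pics/k6.png',o[:,:,::-1])"
```

```text
t 20.22 p [ 0.5385 -0.3258  0.3144] yawY 14.84 tilt [ 0.0117 -0.0061] q [ 0.8   0.37 -0.47  1.55  0.18  1.25  0.56] F [1.6 0.2 0.9] M [ 0.   -0.04 -0.01] w 0.399
go cm [-12.772 -19.796   1.361] rz -0.06
```

View pics/k6.png

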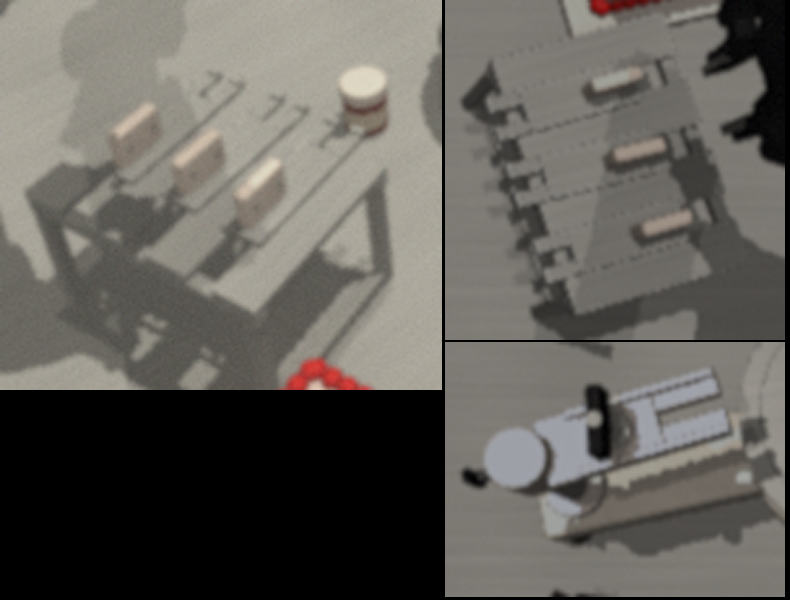

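The scraper hangs in line between the other two. I make a numeric check against the first picture, then hand in.

```bash
python3 - <<'E'
from h import *
import pickle
c0=pickle.load(open('c0.pkl','rb'))['top'];c=cam('top')
g=lambda k:cv2.cvtColor(k['img'],cv2.COLOR_RGB2GRAY)
for n,(x,y,w,h) in dict(jarA=(305,148,22,22),jarB=(311,208,22,22),collar=(113,178,24,24),railtip=(180,155,18,12)).items():
    r=cv2.matchTemplate(g(c)[y-6:y+h+6,x-6:x+w+6],g(c0)[y:y+h,x:x+w],cv2.TM_CCOEFF_NORMED);print(n,np.array(cv2.minMaxLoc(r)[3])-6,round(r.max(),2))
p=(350+(640-445)*120/340,125+150*120/340);h=ray(c,p,.162);d=h-[.534,-.3245,.162]
print('handle',h,'along',d@[.259,-.966,0],'across',d@[.966,.259,0])
st();bot.hand_in()
E
```

```text
jarA [0 0] 1.0
jarB [0 0] 1.0
collar [0 0] 1.0
railtip [-3  1] 0.86
handle [ 0.53497105 -0.32630165  0.162     ] along 0.0019918933329407095 across 0.00047140970542593766
t 20.37 p [ 0.535  -0.3248  0.3059] yawY 14.84 tilt [ 0.0008 -0.0007] q [ 0.8   0.38 -0.47  1.56  0.18  1.24  0.56] F [-0.6 -0.  -0.2] M [ 0.03  0.02 -0.03] w 0.401
the job is handed in; nothing more can be done
```

The scraper hangs in the middle bay and the job is handed in, at about 20 s of the 69 s allowed. I undid the knob 145° clockwise, following its climb of about 6 mm. I then drew the scraper about 71 mm straight out along the arm and lowered it into the bay. No force I read reached the limits that would slide or swing the arm.

**Last checks:**
- **Scraper:** the handle is about 2 mm along and 0.5 mm across from the bay centre I measured. The tang seated at the expected height, and the last picture shows it upright and in line.
- **Jars and collar:** they matched the first picture with no shift.
- **Other scrapers:** they look unmoved in the last picture; I did not measure them.
- **Knob:** it is on its stud, undone.

**Disagreement:** my match on the arm's rail tip gave a weak result (0.86) with a shift of -3, +1 pixels. I think this is a false match along the rail, because that patch also showed the handle and tang, which are now gone. The arm looks unmoved in the last picture, but I did not measure its swing separately after that.

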